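# Gauge a piston and hold the readout's cover open

## Robot

A 6-joint arm with a two-finger parallel gripper is mounted at the origin on the work surface. World frame = base frame: x ahead of the robot, y to its left, z up, the work surface at z = 0. Lengths are in m, angles in rad, forces in N, time in s.
With the tool pointing down it reaches from about 0.325 to 0.9 m from the base axis. Payload 6.1 kg.
Tool frame: the origin (TCP) lies on the centre line of the jaws, within the pads' length; the fingertips stand 19 mm ahead of it and the grasp point (between the pads) is the TCP; z points along the fingers, y is the direction in which the jaws open and shut (so a half turn about z gives the same grasp; the last joint's range is limited). The gripper opens to 87 mm and grips with 3 to 60 N. Pads are 19 mm wide; open, the fingers measure 117 mm over their backs; the gripper's body (75 mm by 190 mm) begins 51 mm behind the grasp point.
Start: joints at [1.057, 0.22, 1.526, -0, 1.395, -0.126], TCP at [0.236, 0.579, 0.242] pointing down, gripper open.
Joint ranges: [-2.98, 2.98], [-0.91, 2.08], [0.09, 2.57], [-1.24, 4.39], [0.2, 2.65], [-2.68, 2.68]. Speed limits (rad/s): [2.57, 2.57, 3.01, 3.14, 3.14, 3.14].

## Interface

Orientations are given as a rotation vector (axis times angle).
In Python, from bench import * gives the robot as it stands.
- The arm moves only by the shell command python3 -m inch 'ROWS' [FORCE]. ROWS is JSON, a list of rows, each an object of numbers: "x", "y", "z": the shift along the tool's x, y, z in mm; "ax", "ay", "az": the turn, a rotation vector about the tool's x, y, z in rad; "hand": the closure, from 0 (fully open) to 1 (shut). In form: [{"x": .., "y": .., "z": .., "ax": .., "ay": .., "az": .., "hand": ..}, ...]. A call has 1 to 10 rows; each row shifts and turns the commanded pose from where the row before left it, along the tool's axes as they then stand; what a row does not reach is not made up. A row lasts 1/12 s, in which the tool goes at most 41.7 mm and 7.16 degrees, less where a joint would pass 70% of its speed; a pose out of reach is approached as far as the arm can. A call is refused whole if a number of a shift passes 41.7 or a number of a turn 0.125, either way. A call with a gripper value outside its range is refused whole. The fingers move at their own pace and stop on an object; FORCE is the grip in N (left out, the last holds). Time passes only in rows, so rows that do not move let the fingers close. It gives the time, the measured TCP pose, the force and the opening at its end, in the units of the state.
- read_state(): the state, without advancing time (a new reading comes with each control period).
- capture(name): name is "scene" or "top"; returns a dict with "img" (480x640x3 uint8, red, green, blue), "fx", "fy", "cx", "cy" (pixels), "extrinsics" (4x4, takes a point from world to camera coordinates). Camera axes: x right, y down, z forward; pixel columns grow to the right and rows downward; lengths in m; the calibration is good to about 2 mm. A picture is of the moment at which its call begins. There is no depth.
- hand_in(): hands the job in, once; it reports no verdict.
The state is a dict: "time_s": time; "qpos": joint angles; "qd": joint speeds; "effort": joint torques, N m; "position": TCP position; "eef_rot": TCP orientation; "wrist_force": force on the tool from outside, world axes, zero at the start; "moment": the same for the moment, N m; "opening": finger opening in m.
Only numpy, scipy, OpenCV 4.12 (cv2) and the standard library are available. Lean on these libraries where they do the work, as an engineer would, in place of code of your own. Each camera call takes 0.05 s, during which the arm holds its last target.

## Task

Slide the bench caliper's jaw shut on the piston until it presses the piston firmly against the anvil, and leave it closed on the upright piston. Then take the readout's sprung cover by its barrel grip, raise it to 60 degrees so that the measurement can be read, and finish while still holding it open at that angle. Leave the other things on the bench where they are.

Things in the scene. Friction and masses are not known exactly. Their poses are not given: they have to be found in the camera images.
- caliper: bench caliper, fixed, on the left or right: grey base plate 100 mm (x) by 270 mm (y), 20 mm thick, with a graduated steel beam (14 mm wide, 22 mm above the plate) along its far edge. Origin under the plate's centre, z up, y along the beam, x away from the robot (yaw within 0.3 rad). The piston stands on it at x = 0; the anvil is at the -y end, the jaw slides along y
- anvil_face (a point): the caliper's fixed steel jaw, a block 88 mm (x) by 20 mm (y), 42 mm tall above the plate. Origin at the foot of its measuring face, 100 mm to -y of the caliper's origin and 20 mm up; the face looks to the caliper's +y
- jaw_face (a point): steel measuring pad (60 mm wide, 12 mm thick in y, its top 38 mm above the plate) on the front of the caliper's sliding jaw. Origin at the foot of the pad's face, which looks to the caliper's -y; at joint value 0 it lies 35 mm to +y of the caliper's origin
- jaw (a joint): travel of the sliding jaw in m: 0 fully open, growing as the jaw moves along the caliper's -y towards the anvil (range 0 to 0.11). It slides with about 2.5 N of friction and stays where it is left. It reads 0.083 when the piston is nipped between pad and anvil
- jaw_grip (a point): point on the upright black thumb post on the jaw's carriage, 75 mm above the bench. The post is 16 mm thick along the caliper's x, 24 mm along its y, and rises from the carriage's top (48 mm above the bench) to 90 mm, 58 mm to +y of the pad's face. The carriage is 88 mm wide in x and ends 14 mm past the post's centre. Best taken from above on its two x sides
- piston: loose aluminium engine piston, 52 mm across and 46 mm tall, 160 to 260 g, standing upright on the caliper's plate, 8 to 25 mm clear of the anvil at the start. Origin under its centre, z up its axis. When nipped, its centre is 26 mm from the anvil's face
- readout: grey readout box, fixed to the bench, 130 mm deep (x) by 150 mm wide (y) by 58 mm tall, its screen on top under a flat hinged metal cover. Origin on the bench under the box's centre line, 10 mm behind its front face; x away from the robot (yaw within 0.3 rad), y along the hinge
- cover (a joint): angle of the cover in rad: 0 shut (flat), growing as its near edge with the grip rises, up to 1.6; 60 degrees = 1.047. Weight and a spring pull it shut from every angle: about 1.5 to 2.5 N at the grip
- cover_hinge (a point): middle of the hinge axis, on the far edge of the readout, 122 mm behind the readout's origin and 68 mm above the bench; the axis runs along the readout's y
- cover_grip (a point): black barrel grip on a 10 mm stalk at the middle of the cover's near edge: a cylinder 24 mm across, 32 mm long, along the readout's y, 172 mm from the hinge axis; shut, its centre is 68 mm above the bench. Origin at its centre; axes turn with the cover (y along the barrel, +x to the hinge). Best pinched from above on its flat ends, where it pivots between the fingers as the cover turns
- screwdriver: loose screwdriver, 200 mm long, black handle, lying on the bench between the two instruments; origin at its middle underside. Bystander
- bearing: loose steel ring 52 mm across, 15 mm high, nearest the robot on the left; origin under its centre. Bystander
- wrench: loose steel spanner 190 mm long, lying nearest the robot on the right; origin at its middle underside. Bystander
- spray: loose blue can, 62 mm across, 190 mm tall, at the far edge of the bench; origin under its centre. Bystander
- oil: loose white bottle, 76 mm across, 200 mm tall, beside the red toolbox on the right; origin under its centre. Bystander
- tin: loose open steel cup, 84 mm across, 70 mm tall, at the far edge; origin under its centre. Bystander
- carton: loose cardboard box 100 x 140 x 70 mm beside the vise on the left; origin under its centre. Bystander
Not all that is in view belongs to the job. Leave any turquoise look-alike of the readout alone.

How it is judged:
On the way, in this order (a step that is already met when the one before it is completed fails the run):
1. the jaw is slid shut and the piston is pressed between jaw pad and anvil (over 1.5 N on each) (contact force between each of jaw_c3, caliper_c2 and piston above 1.5 N and value of joint jaw between 0.08 and 0.087 m), for 0.1 s.
2. the cover is raised by its grip to 60 degrees and held there (value of joint cover between 0.9425 and 1.1519 rad and contact force between the fingers and cover_c3 above 0.4 N), for 0.5 s.
At the end, for the whole second after the job is handed in: Fingers hold the barrel grip (over 0.4 N), cover still (under 0.1 rad/s) at 60 +-6 degrees; jaw joint 0.080 to 0.087; piston upright (0.1 rad) on the plate, centre within 30 mm of the anvil's face and 15 mm of the jaws' middle, not touched by the robot (all of step 2 and velocity of joint cover between -0.1 and 0.1 rad/s and contact force between the arm and piston below 0.1 N and value of joint jaw between 0.08 and 0.087 m and angle between piston's own z axis and vertical below 0.1 rad and y of piston in the frame of anvil_face below 0.03 m and x of piston in the frame of anvil_face between -0.015 and 0.015 m and z of piston in the frame of anvil_face below 0.005 m); the arm keeps its last pose, push and grip.
It fails at once if a loose bystander is pushed more than 30 mm from its place (distance of any of screwdriver, bearing, wrench, spray, oil, tin, carton from where it was at the start of the episode above 0.03 m).
It also fails if it takes over 54 s, if anything falls off the work surface, if the arm or the gripper's body presses on something with over 40 N, if the wrist force passes 120 N, or if a joint passes its speed limit or range.

## Working session

There is one attempt and no reset: what is moved stays moved. The work goes in short steps, Python scripts to look and compute and a shell command to move; the robot and the scene stay as the last step left them, time stands still between calls to the robot, and variables do not carry over. Pictures are saved under pics/ and viewed, and the job is handed in when it is done.

```bash
ls; mkdir -p pics; python3 - <<'E'
from bench import *
import cv2
print(read_state())
for n in("scene","top"):
    c=capture(n);cv2.imwrite(f"pics/{n}0.png",c["img"][:,:,::-1]);print(n,c["fx"],c["fy"],c["cx"],c["cy"],c["extrinsics"].round(4).tolist())
E
```

```text
pics
{'time_s': 0.0, 'qpos': array([ 1.05690257e+00,  2.21212127e-01,  1.52761110e+00,  4.55277674e-07,
        1.39471350e+00, -1.26117686e-01]), 'qd': array([ 0.00144508, -0.00105342,  0.00054489, -0.00011065, -0.00129682,
        0.00068147]), 'effort': array([-2.92503701e-04, -4.94613719e+01, -3.87383544e+01,  7.00424029e-02,
        5.71514061e-02, -1.40033976e-04]), 'position': array([0.23605382, 0.57807337, 0.24044591]), 'eef_rot': array([-6.05189962e-01, -3.08212529e+00,  2.89793874e-03]), 'wrist_force': array([0.05383145, 0.43192698, 0.96298314]), 'moment': array([ 0.07599497,  0.08861448, -0.00291185]), 'opening': 0.08688085440096589}
scene 517.8251847938536 517.8251847938536 330.7374263055755 244.0098712953626 [[-0.6861, 0.7275, -0.0005, 0.3501], [0.3985, 0.3752, -0.8369, -0.1491], [-0.6087, -0.5745, -0.5473, 1.6216], [0.0, 0.0, 0.0, 1.0]]
top 547.9746592723146 547.9746592723146 320.47718370514605 230.77175830449102 [[0.0167, -0.9998, -0.0052, 0.0035], [-0.9991, -0.0165, -0.039, 0.5259], [0.0389, 0.0058, -0.9992, 1.2699], [0.0, 0.0, 0.0, 1.0]]
```

View pics/scene0.png

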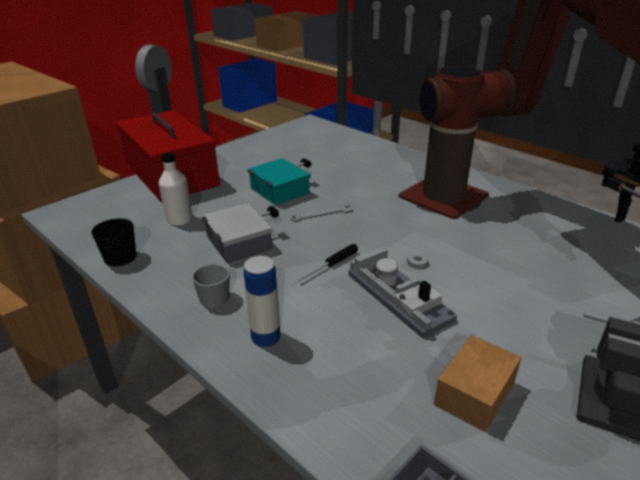

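View pics/top0.png

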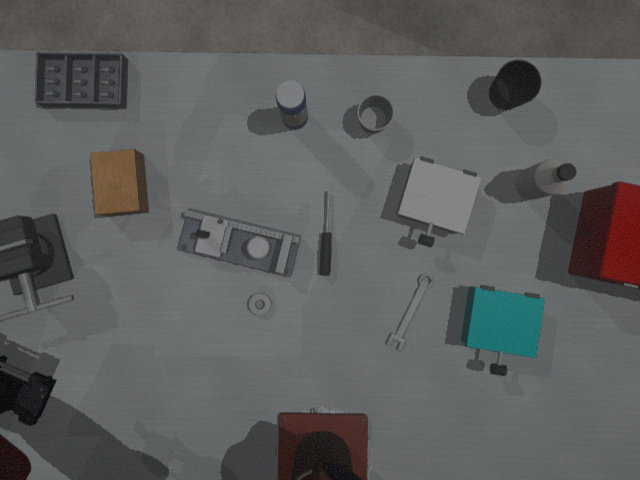

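Candidates: the grey cover at top (440,195) with its barrel at (427,240), which fits the readout, and the turquoise look-alike at (505,322) with its barrel at (498,369), which I'll leave alone. The caliper is at (238,243), with its thumb post near (203,234) and the piston at (258,246). I'll check these in close crops.

```bash
python3 - <<'E'
import cv2
t=cv2.imread("pics/top0.png");s=cv2.imread("pics/scene0.png")
a=cv2.resize(t[195:290,170:310],None,fx=5.6,fy=5.6,interpolation=cv2.INTER_CUBIC)
cv2.imwrite("pics/c1.png",cv2.convertScaleAbs(a,alpha=1.6))
a=cv2.resize(t[150:255,380:500],None,fx=5.6,fy=5.6,interpolation=cv2.INTER_CUBIC)
cv2.imwrite("pics/c2.png",cv2.convertScaleAbs(a,alpha=1.6))
a=cv2.resize(s[240:340,340:465],None,fx=5.6,fy=5.6,interpolation=cv2.INTER_CUBIC)
cv2.imwrite("pics/c3.png",cv2.convertScaleAbs(a,alpha=1.6))
a=cv2.resize(s[190:270,190:300],None,fx=5.6,fy=5.6,interpolation=cv2.INTER_CUBIC)
cv2.imwrite("pics/c4.png",cv2.convertScaleAbs(a,alpha=1.6))
E
```

```text
(no output)
```

View pics/c1.png

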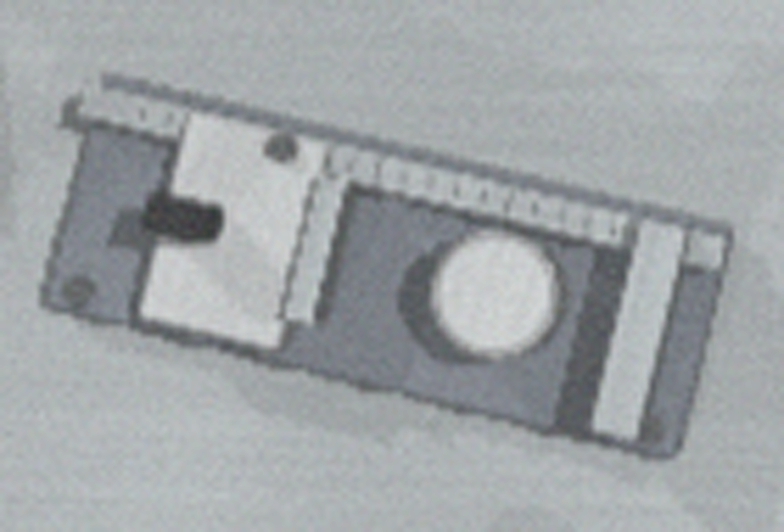

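View pics/c2.png

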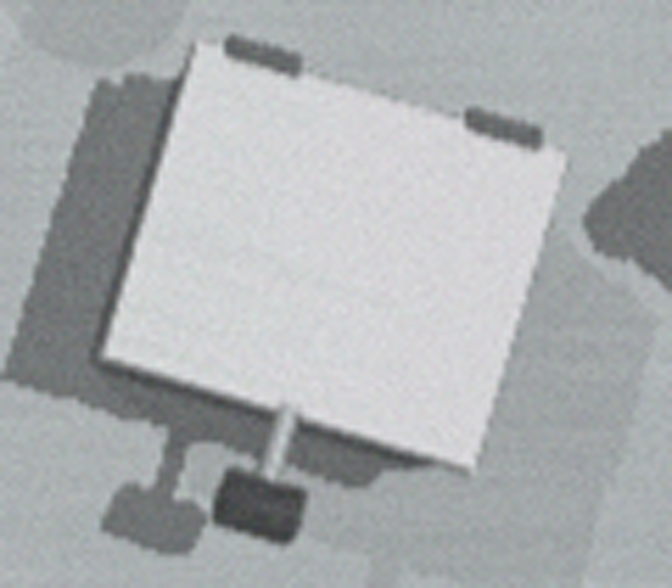

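View pics/c3.png

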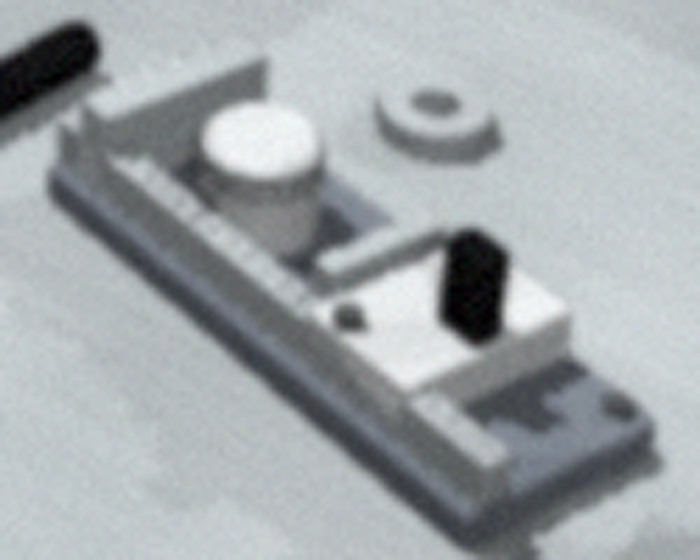

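View pics/c4.png

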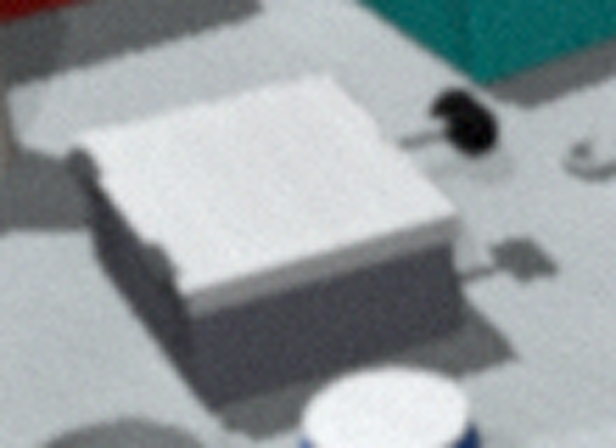

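```bash
cat > h.py <<'E'
import numpy as np,cv2
T=dict(f=547.9746592723146,c=(320.47718370514605,230.77175830449102),E=np.array([[0.0167,-0.9998,-0.0052,0.0035],[-0.9991,-0.0165,-0.039,0.5259],[0.0389,0.0058,-0.9992,1.2699]]))
S=dict(f=517.8251847938536,c=(330.7374263055755,244.0098712953626),E=np.array([[-0.6861,0.7275,-0.0005,0.3501],[0.3985,0.3752,-0.8369,-0.1491],[-0.6087,-0.5745,-0.5473,1.6216]]))
def proj(C,P):
    p=C['E'][:,:3]@np.asarray(P,float)+C['E'][:,3]
    return np.array([C['f']*p[0]/p[2]+C['c'][0],C['f']*p[1]/p[2]+C['c'][1]])
def back(C,uv,z):
    R=C['E'][:,:3];t=C['E'][:,3]
    o=-np.linalg.solve(R,t);d=np.linalg.solve(R,[(uv[0]-C['c'][0])/C['f'],(uv[1]-C['c'][1])/C['f'],1])
    return o+d*(z-o[2])/d[2]
def crop(C,P,x0,y0,k):
    return (proj(C,P)-[x0,y0]+0.5)*k-0.5
def place(pose,P):
    x,y,a=pose;c,s=np.cos(a),np.sin(a)
    return np.array([x+c*P[0]-s*P[1],y+s*P[0]+c*P[1],P[2]])
E
cat > fit.py <<'E'
from h import *
from scipy.optimize import least_squares
def fit(mod,obs,g):
    f=lambda p:np.concatenate([proj(C,place(p,m))-((np.array(o)+.5)/5.6-.5+np.array(off)) for (C,off,o),m in zip(obs,mod)])
    r=least_squares(f,g,loss='soft_l1');print(r.x.round(4),r.fun.reshape(-1,2).round(2).tolist());return r.x
t1=(170,195);t2=(380,150);s1=(340,240);s2=(190,190)
# caliper: plate top corners, anvil top corners, post
mod=[(.05,-.135,.02),(-.05,-.135,.02),(-.05,.135,.02),(.05,.135,.02),(-.05,.135,.02),(.05,.135,.02)]
obs=[(T,t1,(732,230)),(T,t1,(675,458)),(T,t1,(41,303)),(T,t1,(103,76)),(S,s1,(655,432)),(S,s1,(470,520))]
p=fit(mod,obs,[.5,.18,-.25])
# post: x=?; jaw at 0: face y=.035, post y=.093
print('jaw_grip',place(p,(0,.093,.075)))
pi=back(T,((496+.5)/5.6-.5+170,(294+.5)/5.6-.5+195),.066);print('piston',pi)
# readout: cover top ~0.07; hinge etc
b1=back(T,((260+.5)/5.6-.5+380,(505+.5)/5.6-.5+150),.069)
print('barrel',b1)
c=[back(T,((u+.5)/5.6-.5+380,(v+.5)/5.6-.5+150),.071) for u,v in [(195,43),(567,155),(472,472),(101,357)]]
for q in c:print(q.round(4))
d=c[1]-c[0];print('yaw far',np.arctan2(-d[0],-d[1])*-1, 'len',np.linalg.norm(d))
d=c[2]-c[3];print('yaw near',np.arctan2(-d[0],-d[1])*-1,np.linalg.norm(d))
d=c[0]-c[3];print('yaw side',np.arctan2(d[1],d[0]),np.linalg.norm(d))
d=c[1]-c[2];print('yaw side',np.arctan2(d[1],d[0]),np.linalg.norm(d))
import sys
k=5.6
im=cv2.imread('pics/c1.png')
def box(im,C,off,p,x0,x1,y0,y1,z,col):
    q=np.array([crop(C,place(p,(x,y,z)),*off,k) for x,y in((x0,y0),(x1,y0),(x1,y1),(x0,y1))]).round().astype(int)
    cv2.polylines(im,[q],True,col,1)
for im,C,off,n in((cv2.imread('pics/c1.png'),T,t1,'o1'),(cv2.imread('pics/c3.png'),S,s1,'o3')):
    box(im,C,off,p,-.05,.05,-.135,.135,.02,(0,0,255))
    box(im,C,off,p,-.008,.008,.081,.105,.09,(0,255,0))
    box(im,C,off,p,-.044,.044,-.12,-.1,.062,(255,0,0))
    box(im,C,off,p,-.03,.03,.035,.047,.058,(255,0,255))
    cv2.imwrite(f'pics/{n}.png',im)
E
python3 fit.py
```

```text
[ 0.4959  0.2017 -0.2234] [[-0.08, -0.63], [-0.25, 0.66], [-0.05, 0.55], [-0.48, -0.71], [0.29, -1.92], [-1.17, 0.14]]
jaw_grip [0.51648244 0.29236551 0.075     ]
piston [0.48484127 0.15044304 0.066     ]
barrel [ 0.50733104 -0.22328824  0.069     ]
[ 0.6913 -0.1953  0.071 ]
[ 0.6487 -0.3438  0.071 ]
[ 0.5218 -0.3068  0.071 ]
[ 0.5651 -0.1592  0.071 ]
yaw far -0.2790072520054549 len 0.15444292393389622
yaw near -0.28544146790292924 0.15381098871565166
yaw side -0.27849626727814375 0.13123343223910347
yaw side -0.28330345609076696 0.13222428164091396
```

View pics/o1.png

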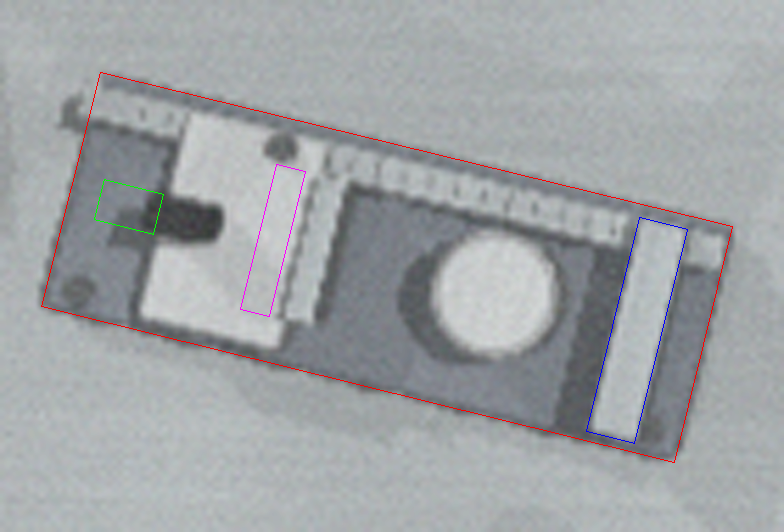

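View pics/o3.png

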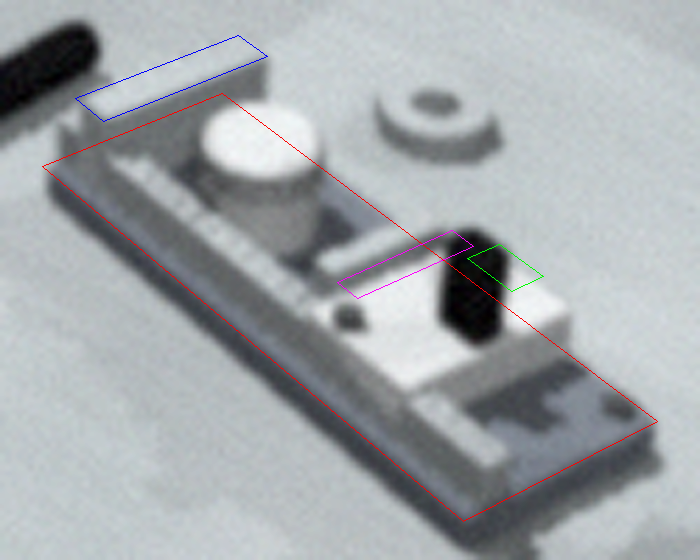

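```bash
cat > d.py <<'E'
import sys
from bench import *
from h import *
from scipy.spatial.transform import Rotation as R
# usage d.py x y z yaw(of tool y direction) [tilt]
def delta(target,Rt):
    s=read_state();R0=R.from_rotvec(s['eef_rot'])
    d=R0.inv().apply(np.array(target)-s['position'])*1000
    r=(R0.inv()*Rt).as_rotvec()
    print('t',round(s['time_s'],2),'pos',s['position'].round(4),'F',s['wrist_force'].round(1),'open',round(s['opening'],4))
    print('dist along tool now (mm)',d.round(1),'rotvec',r.round(3),'after turn (mm)',(Rt.inv().apply(np.array(target)-s['position'])*1000).round(1))
def down(yaw):
    # tool y along yaw (mod pi), z down ; choose nearest
    s=read_state();R0=R.from_rotvec(s['eef_rot']);best=None
    for k in(0,np.pi):
        y=np.array([np.cos(yaw+k),np.sin(yaw+k),0]);z=np.array([0,0,-1.]);x=np.cross(y,z)
        Q=R.from_matrix(np.c_[x,y,z])
        a=(R0.inv()*Q).magnitude()
        if best is None or a<best[0]:best=(a,Q)
    return best[1]
E
python3 - <<'E'
from d import *
p=(.4959,.2017,-.2234)
g=place(p,(0,.0752,.076));print(g)
P=back(T,((496+.5)/5.6-.5+170,(294+.5)/5.6-.5+195),.066)
c,s=np.cos(p[2]),np.sin(p[2]);dx=P[:2]-p[:2];print('piston in cal',c*dx[0]+s*dx[1],-s*dx[0]+c*dx[1])
print(R.from_rotvec(read_state()['eef_rot']).as_matrix().round(3))
delta((g[0],g[1],.15),down(p[2]))
E
```

```text
[0.51256029 0.27503127 0.076     ]
piston in cal 0.0005718789104571555 -0.052433235249114835
[[-0.926  0.378 -0.001]
 [ 0.378  0.926 -0.001]
 [ 0.    -0.002 -1.   ]]
t 0.1 pos [0.2361 0.5781 0.2406] F [-0.2  0.8 -0.1] open 0.087
dist along tool now (mm) [-370.6 -175.9   90.8] rotvec [-2.000e-03  1.000e-03  1.406e+00] after turn (mm) [-234.3  336.8   90.6]
```

```bash
python3 -m inch '[{"az":0.117},{"az":0.117},{"az":0.117},{"az":0.117},{"az":0.117},{"az":0.117},{"az":0.117},{"az":0.117},{"az":0.117},{"az":0.117}]' 20; python3 -m inch '[{"az":0.117},{"az":0.117},{"x":-26,"y":37},{"x":-26,"y":37},{"x":-26,"y":37},{"x":-26,"y":37},{"x":-26,"y":37},{"x":-26,"y":37},{"x":-26,"y":37},{"x":-26,"y":37}]'; python3 -m inch '[{"x":-26,"y":40},{},{}]'
python3 - <<'E'
from d import *
p=(.4959,.2017,-.2234)
g=place(p,(0,.0752,.076))
delta((g[0],g[1],.13),down(p[2]))
E
```

```text
t 0.1 pos [0.2361 0.5781 0.2406] F [-0.2  0.8 -0.1] open 0.087
dist along tool now (mm) [-370.6 -175.9  110.8] rotvec [-2.000e-03  1.000e-03  1.406e+00] after turn (mm) [-234.3  336.8  110.6]schema error: expected keys x, y, z, ax, ay, az, hand
schema error: expected keys x, y, z, ax, ay, az, hand
schema error: expected keys x, y, z, ax, ay, az, hand
```

```bash
python3 -m inch '[{"x":0,"y":0,"z":0,"ax":0,"ay":0,"az":0.117,"hand":0},{"x":0,"y":0,"z":0,"ax":0,"ay":0,"az":0.117,"hand":0},{"x":0,"y":0,"z":0,"ax":0,"ay":0,"az":0.117,"hand":0},{"x":0,"y":0,"z":0,"ax":0,"ay":0,"az":0.117,"hand":0},{"x":0,"y":0,"z":0,"ax":0,"ay":0,"az":0.117,"hand":0},{"x":0,"y":0,"z":0,"ax":0,"ay":0,"az":0.117,"hand":0},{"x":0,"y":0,"z":0,"ax":0,"ay":0,"az":0.117,"hand":0},{"x":0,"y":0,"z":0,"ax":0,"ay":0,"az":0.117,"hand":0},{"x":0,"y":0,"z":0,"ax":0,"ay":0,"az":0.117,"hand":0},{"x":0,"y":0,"z":0,"ax":0,"ay":0,"az":0.117,"hand":0}]' 20
python3 -m inch '[{"x":0,"y":0,"z":0,"ax":0,"ay":0,"az":0.117,"hand":0},{"x":0,"y":0,"z":0,"ax":0,"ay":0,"az":0.117,"hand":0},{"x":-22,"y":30,"z":0,"ax":0,"ay":0,"az":0,"hand":0},{"x":-22,"y":30,"z":0,"ax":0,"ay":0,"az":0,"hand":0},{"x":-22,"y":30,"z":0,"ax":0,"ay":0,"az":0,"hand":0},{"x":-22,"y":30,"z":0,"ax":0,"ay":0,"az":0,"hand":0},{"x":-22,"y":30,"z":0,"ax":0,"ay":0,"az":0,"hand":0},{"x":-22,"y":30,"z":0,"ax":0,"ay":0,"az":0,"hand":0}]'
python3 - <<'E'
from d import *
p=(.4959,.2017,-.2234)
g=place(p,(0,.0752,.076))
delta((g[0],g[1],.13),down(p[2]))
E
```

```text
time_s: 0.93
position: [0.2362, 0.5783, 0.2409]
eef_rot: [2.213, 2.229, -0.002]
wrist_force: [0.1, 0.5, -0.2]
opening: 0.0867
time_s: 1.6
position: [0.3836, 0.4087, 0.2411]
eef_rot: [2.452, 1.963, -0.001]
wrist_force: [0.6, 0.7, -0.2]
opening: 0.0868
t 1.6 pos [0.3836 0.4087 0.2411] F [ 0.6  0.7 -0.2] open 0.0868
dist along tool now (mm) [-102.2  155.1  111.1] rotvec [-0.     0.001  0.003] after turn (mm) [-101.8  155.4  111.1]
```

```bash
python3 -m inch '[{"x":-20,"y":30,"z":10,"ax":0,"ay":0,"az":0,"hand":0},{"x":-20,"y":30,"z":10,"ax":0,"ay":0,"az":0,"hand":0},{"x":-20,"y":30,"z":20,"ax":0,"ay":0,"az":0,"hand":0},{"x":-20,"y":30,"z":20,"ax":0,"ay":0,"az":0,"hand":0},{"x":-20,"y":30,"z":20,"ax":0,"ay":0,"az":0,"hand":0},{"x":-2,"y":5,"z":31,"ax":0,"ay":0,"az":0.003,"hand":0},{"x":0,"y":0,"z":0,"ax":0,"ay":0,"az":0,"hand":0}]'
python3 - <<'E'
from d import *
p=(.4959,.2017,-.2234)
g=place(p,(0,.0752,.076))
delta((g[0],g[1],.075),down(p[2]))
for n in("scene","top"):
    c=capture(n)["img"][:,:,::-1]
    c=c[195:295,140:310] if n=="top" else c[170:340,300:480]
    cv2.imwrite(f"pics/{n}1.png",cv2.convertScaleAbs(cv2.resize(c,None,fx=4,fy=4 if n=="top" else 3.3,interpolation=cv2.INTER_CUBIC),alpha=1.6))
E
```

```text
time_s: 2.18
position: [0.5096, 0.2731, 0.1239]
eef_rot: [-2.458, -1.953, 0.015]
wrist_force: [-1.7, -0.3, -1.4]
opening: 0.087
t 2.18 pos [0.5096 0.2731 0.1239] F [-1.7 -0.3 -1.4] open 0.087
dist along tool now (mm) [ 2.9  2.8 48.8] rotvec [-0.008  0.006 -0.005] after turn (mm) [ 2.6  2.4 48.9]
```

View pics/scene1.png

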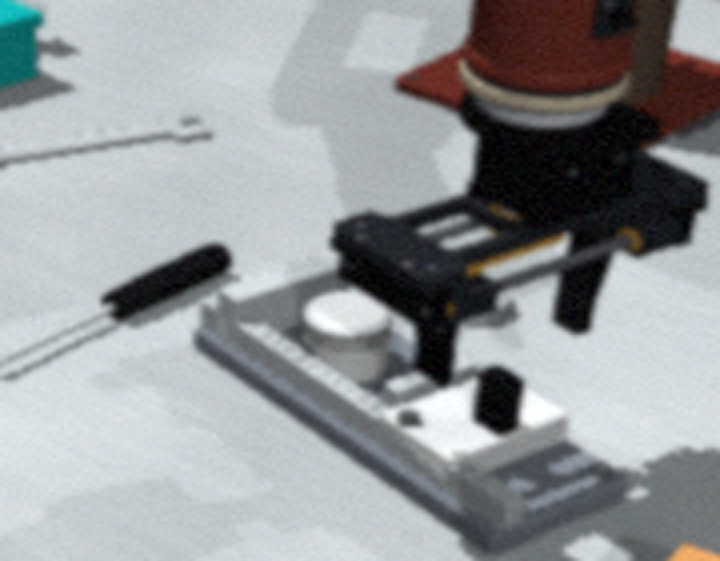

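View pics/top1.png

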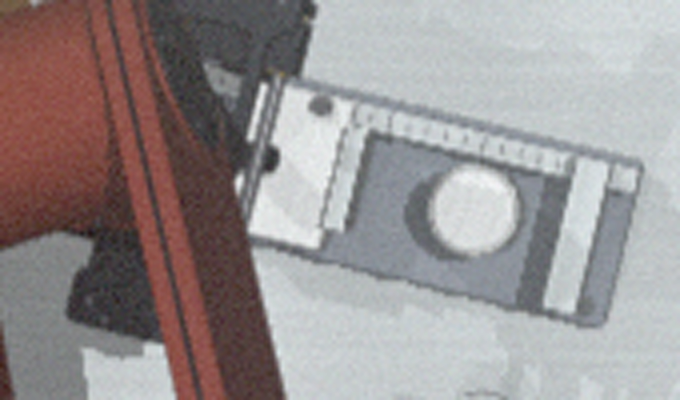

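The gripper is above the thumb post (scene crop post at ~(498,400), fingers at (435,345) and (580,290) above the carriage, straddling it). The screwdriver and bearing haven't moved. Next I correct and descend.

```bash
python3 - <<'E'
from d import *
p=(.4959,.2017,-.2234)
u=proj(S,place(p,(0,.0752,.09)));print((u-[300,170])*[4,3.3])
E
python3 -m inch '[{"x":3,"y":2.5,"z":10,"ax":-0.006,"ay":0.005,"az":-0.005,"hand":0},{"x":0,"y":0,"z":10,"ax":0,"ay":0,"az":0,"hand":0},{"x":0,"y":0,"z":0,"ax":0,"ay":0,"az":0,"hand":0}]'
python3 - <<'E'
from d import *
p=(.4959,.2017,-.2234)
g=place(p,(0,.0752,.076))
delta((g[0],g[1],.075),down(p[2]))
E
```

```text
[495.87977267 372.93741273]
time_s: 2.53
position: [0.5139, 0.28, 0.1101]
eef_rot: [2.449, 1.967, 0.01]
wrist_force: [-0.8, -0.2, -0.3]
opening: 0.0871
t 2.53 pos [0.5139 0.28   0.1101] F [-0.8 -0.2 -0.3] open 0.0871
dist along tool now (mm) [-5.3 -0.4 35.1] rotvec [ 0.005 -0.004  0.006] after turn (mm) [-5.2 -0.2 35.1]
```

```bash

python3 -m inch '[{"x":-4,"y":0,"z":8,"ax":0,"ay":0,"az":0,"hand":0},{"x":0,"y":0,"z":8,"ax":0,"ay":0,"az":0,"hand":0},{"x":0,"y":0,"z":8,"ax":0,"ay":0,"az":0,"hand":0},{"x":0,"y":0,"z":8,"ax":0,"ay":0,"az":0,"hand":0},{"x":0,"y":0,"z":0,"ax":0,"ay":0,"az":0,"hand":0},{"x":0,"y":0,"z":0,"ax":0,"ay":0,"az":0,"hand":0}]'
python3 - <<'E'
from d import *
p=(.4959,.2017,-.2234)
g=place(p,(0,.0752,.076))
delta((g[0],g[1],.075),down(p[2]))
E
```

```text
time_s: 3.03
position: [0.5138, 0.2753, 0.0776]
eef_rot: [2.45, 1.965, 0.009]
wrist_force: [-0.1, 0.2, 0.4]
opening: 0.0871
t 3.03 pos [0.5138 0.2753 0.0776] F [-0.1  0.2  0.4] open 0.0871
dist along tool now (mm) [-0.5 -1.2  2.6] rotvec [ 0.004 -0.004  0.004] after turn (mm) [-0.5 -1.1  2.6]
```

```bash

python3 -m inch '[{"x":0,"y":-1,"z":1.5,"ax":0,"ay":0,"az":0,"hand":1},{"x":0,"y":0,"z":0,"ax":0,"ay":0,"az":0,"hand":1},{"x":0,"y":0,"z":0,"ax":0,"ay":0,"az":0,"hand":1},{"x":0,"y":0,"z":0,"ax":0,"ay":0,"az":0,"hand":1},{"x":0,"y":0,"z":0,"ax":0,"ay":0,"az":0,"hand":1},{"x":0,"y":0,"z":0,"ax":0,"ay":0,"az":0,"hand":1},{"x":0,"y":0,"z":0,"ax":0,"ay":0,"az":0,"hand":1},{"x":0,"y":0,"z":0,"ax":0,"ay":0,"az":0,"hand":1}]' 20
python3 - <<'E'
from d import *
p=(.4959,.2017,-.2234)
s=read_state();pos=s['position'];print(s['wrist_force'])
# target shift along caliper -y by .0652 : tool x component
Rt=R.from_rotvec(s['eef_rot'])
v=place(p,(0,-1,0))-place(p,(0,0,0));print('cal -y in tool',Rt.inv().apply(v).round(3))
c,sn=np.cos(p[2]),np.sin(p[2]);d=pos[:2]-p[:2];print('in cal',c*d[0]+sn*d[1],-sn*d[0]+c*d[1])
E
```

```text
time_s: 3.7
position: [0.5135, 0.2757, 0.0771]
eef_rot: [2.45, 1.964, 0.012]
wrist_force: [0.2, -0.1, -0.4]
opening: 0.0419
[ 0.23802512 -0.06698243 -0.40340053]
cal -y in tool [-1.    -0.004 -0.005]
in cal 0.0007796846502195996 0.07604531586025189
```

Slow fingers; they're still closing.

```bash

python3 -m inch '[{"x":0,"y":0,"z":0,"ax":0,"ay":0,"az":0,"hand":1},{"x":0,"y":0,"z":0,"ax":0,"ay":0,"az":0,"hand":1},{"x":0,"y":0,"z":0,"ax":0,"ay":0,"az":0,"hand":1},{"x":0,"y":0,"z":0,"ax":0,"ay":0,"az":0,"hand":1},{"x":0,"y":0,"z":0,"ax":0,"ay":0,"az":0,"hand":1},{"x":0,"y":0,"z":0,"ax":0,"ay":0,"az":0,"hand":1},{"x":0,"y":0,"z":0,"ax":0,"ay":0,"az":0,"hand":1}]' 20
```

```text
time_s: 4.28
position: [0.5123, 0.2759, 0.0769]
eef_rot: [-2.451, -1.965, -0.009]
wrist_force: [-4.9, -0.3, 3.7]
opening: 0.0157
```

```bash

python3 -m inch '[{"x":-3,"y":0,"z":0,"ax":0,"ay":0,"az":0,"hand":1},{"x":-5,"y":0,"z":0,"ax":0,"ay":0,"az":0,"hand":1},{"x":-5,"y":0,"z":0,"ax":0,"ay":0,"az":0,"hand":1},{"x":-5,"y":0,"z":0,"ax":0,"ay":0,"az":0,"hand":1},{"x":-5,"y":0,"z":0,"ax":0,"ay":0,"az":0,"hand":1},{"x":-5,"y":0,"z":0,"ax":0,"ay":0,"az":0,"hand":1},{"x":-5,"y":0,"z":0,"ax":0,"ay":0,"az":0,"hand":1},{"x":-4,"y":0,"z":0,"ax":0,"ay":0,"az":0,"hand":1},{"x":-4,"y":0,"z":0,"ax":0,"ay":0,"az":0,"hand":1},{"x":0,"y":0,"z":0,"ax":0,"ay":0,"az":0,"hand":1}]' 
cat > s.py <<'E'
from d import *
p=(.4959,.2017,-.2234)
s=read_state();pos=s['position']
c,sn=np.cos(p[2]),np.sin(p[2]);d=pos[:2]-p[:2];f=s['wrist_force']
y=-sn*d[0]+c*d[1]
print('in cal',(c*d[0]+sn*d[1]).round(4),y.round(4),'joint approx',(.093-y).round(4),'F cal x,y,z',(c*f[0]+sn*f[1]).round(1),(-sn*f[0]+c*f[1]).round(1),f[2].round(1),'open',s['opening'])
E
python3 s.py
```

```text
time_s: 5.12
position: [0.5032, 0.2358, 0.0768]
eef_rot: [-2.451, -1.965, -0.009]
wrist_force: [-7.0, 2.1, 5.2]
opening: 0.0161
in cal -0.0004 0.0349 joint approx 0.0581 F cal x,y,z -7.3 0.5 5.2 open 0.01605520200636787
```

```bash

python3 -m inch '[{"x":-4,"y":-0.4,"z":0,"ax":0,"ay":0,"az":0,"hand":1},{"x":-4,"y":-0.4,"z":0,"ax":0,"ay":0,"az":0,"hand":1},{"x":-4,"y":0,"z":0,"ax":0,"ay":0,"az":0,"hand":1},{"x":-3,"y":0,"z":0,"ax":0,"ay":0,"az":0,"hand":1},{"x":-3,"y":0,"z":0,"ax":0,"ay":0,"az":0,"hand":1},{"x":-2,"y":0,"z":0,"ax":0,"ay":0,"az":0,"hand":1},{"x":0,"y":0,"z":0,"ax":0,"ay":0,"az":0,"hand":1}]';python3 s.py
```

```text
time_s: 5.7
position: [0.4989, 0.2167, 0.0769]
eef_rot: [2.451, 1.965, 0.012]
wrist_force: [-4.3, 3.7, 4.7]
opening: 0.0155
in cal -0.0004 0.0153 joint approx 0.0777 F cal x,y,z -5.0 2.7 4.7 open 0.015530220067438698
```

```bash

python3 -m inch '[{"x":-2,"y":-0.3,"z":0,"ax":0,"ay":0,"az":0,"hand":1},{"x":-2,"y":0,"z":0,"ax":0,"ay":0,"az":0,"hand":1},{"x":-1,"y":0,"z":0,"ax":0,"ay":0,"az":0,"hand":1},{"x":0,"y":0,"z":0,"ax":0,"ay":0,"az":0,"hand":1}]';python3 s.py
```

```text
time_s: 6.03
position: [0.4978, 0.2119, 0.0769]
eef_rot: [2.451, 1.965, 0.012]
wrist_force: [-3.6, 3.8, 3.5]
opening: 0.0159
in cal -0.0004 0.0104 joint approx 0.0826 F cal x,y,z -4.3 3.0 3.5 open 0.015892005153229763
```

```bash

python3 -m inch '[{"x":-1,"y":0,"z":0,"ax":0,"ay":0,"az":0,"hand":1},{"x":-1,"y":0,"z":0,"ax":0,"ay":0,"az":0,"hand":1},{"x":0,"y":0,"z":0,"ax":0,"ay":0,"az":0,"hand":1},{"x":0,"y":0,"z":0,"ax":0,"ay":0,"az":0,"hand":1}]';python3 s.py
```

```text
time_s: 6.37
position: [0.4975, 0.2105, 0.0769]
eef_rot: [2.451, 1.965, 0.014]
wrist_force: [-2.9, 6.6, 2.1]
opening: 0.0161
in cal -0.0004 0.009 joint approx 0.084 F cal x,y,z -4.3 5.7 2.1 open 0.016081374738551157
```

```bash

python3 -m inch '[{"x":-1,"y":0,"z":0,"ax":0,"ay":0,"az":0,"hand":1},{"x":-1,"y":0,"z":0,"ax":0,"ay":0,"az":0,"hand":1},{"x":0,"y":0,"z":0,"ax":0,"ay":0,"az":0,"hand":1},{"x":0,"y":0,"z":0,"ax":0,"ay":0,"az":0,"hand":1}]';python3 s.py
python3 - <<'E'
from bench import *
import cv2
for n in("scene","top"):
    c=capture(n)["img"][:,:,::-1]
    c=c[195:295,140:310] if n=="top" else c[170:340,300:480]
    cv2.imwrite(f"pics/{n}2.png",cv2.convertScaleAbs(cv2.resize(c,None,fx=4,fy=4 if n=="top" else 3.3,interpolation=cv2.INTER_CUBIC),alpha=1.6))
E
```

```text
time_s: 6.7
position: [0.4974, 0.2104, 0.0769]
eef_rot: [-2.45, -1.964, -0.019]
wrist_force: [-0.6, 13.9, -0.7]
opening: 0.0157
in cal -0.0004 0.0088 joint approx 0.0842 F cal x,y,z -3.7 13.4 -0.7 open 0.01568432791155434
```

View pics/scene2.png

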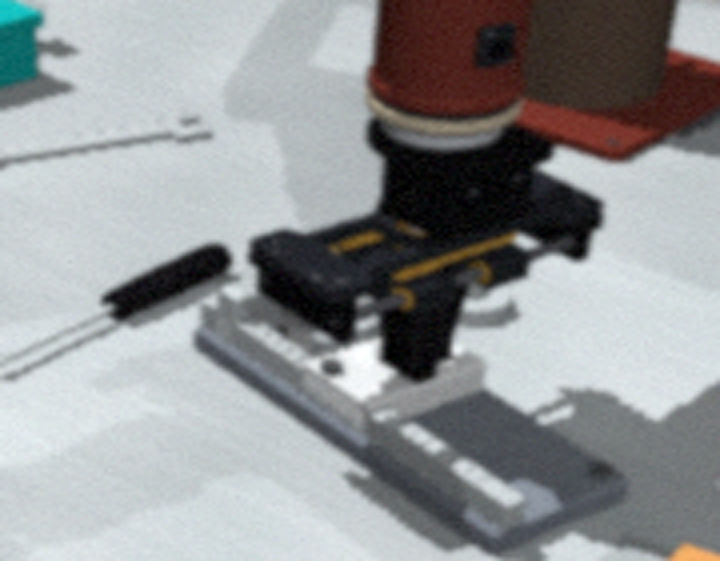

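View pics/top2.png

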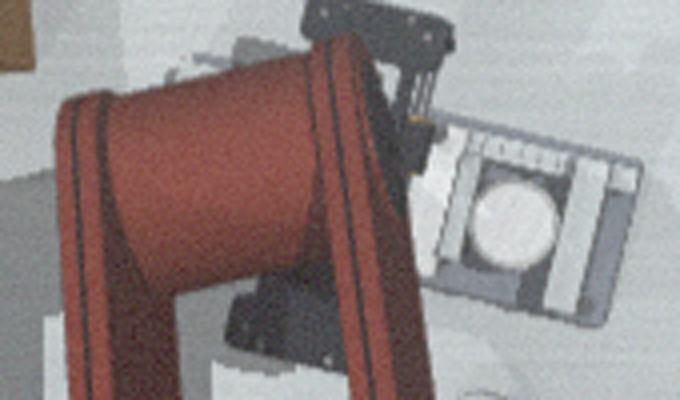

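Top crop: the piston at (513,224) is nipped between the pad at (458,205) and the anvil at (577,235), with about 11 N of press beyond friction. Next I unload a little, open and lift.

```bash

python3 -m inch '[{"x":1.2,"y":0,"z":0,"ax":0,"ay":0,"az":0,"hand":1},{"x":1.2,"y":0,"z":0,"ax":0,"ay":0,"az":0,"hand":1},{"x":0,"y":0,"z":0,"ax":0,"ay":0,"az":0,"hand":0},{"x":0,"y":0,"z":0,"ax":0,"ay":0,"az":0,"hand":0},{"x":0,"y":0,"z":0,"ax":0,"ay":0,"az":0,"hand":0},{"x":0,"y":0,"z":0,"ax":0,"ay":0,"az":0,"hand":0},{"x":0,"y":0,"z":0,"ax":0,"ay":0,"az":0,"hand":0},{"x":0,"y":0,"z":0,"ax":0,"ay":0,"az":0,"hand":0},{"x":0,"y":0,"z":-5,"ax":0,"ay":0,"az":0,"hand":0},{"x":0,"y":0,"z":-15,"ax":0,"ay":0,"az":0,"hand":0}]';python3 s.py
python3 -m inch '[{"x":0,"y":0,"z":-25,"ax":0,"ay":0,"az":0,"hand":0},{"x":0,"y":0,"z":-30,"ax":0,"ay":0,"az":0,"hand":0},{"x":0,"y":0,"z":-30,"ax":0,"ay":0,"az":0,"hand":0},{"x":0,"y":0,"z":-20,"ax":0,"ay":0,"az":0,"hand":0},{"x":0,"y":0,"z":0,"ax":0,"ay":0,"az":0,"hand":0}]';python3 s.py
```

```text
time_s: 7.63
position: [0.4958, 0.2092, 0.0949]
eef_rot: [-2.451, -1.965, -0.006]
wrist_force: [-0.8, -0.6, 0.5]
opening: 0.0614
in cal -0.0017 0.0073 joint approx 0.0857 F cal x,y,z -0.7 -0.8 0.5 open 0.06138854501049758
time_s: 8.05
position: [0.4999, 0.2103, 0.208]
eef_rot: [2.446, 1.962, 0.026]
wrist_force: [0.9, -0.9, 0.6]
opening: 0.0857
in cal 0.002 0.0093 joint approx 0.0837 F cal x,y,z 1.1 -0.7 0.6 open 0.0857143916296658
```

```bash

python3 -m inch '[{"x":0,"y":0,"z":0,"ax":0,"ay":0,"az":0.116,"hand":0},{"x":0,"y":0,"z":0,"ax":0,"ay":0,"az":0.116,"hand":0},{"x":0,"y":0,"z":0,"ax":0,"ay":0,"az":0.116,"hand":0},{"x":0,"y":0,"z":0,"ax":0,"ay":0,"az":0.116,"hand":0},{"x":0,"y":0,"z":0,"ax":0,"ay":0,"az":0.116,"hand":0},{"x":0,"y":0,"z":0,"ax":0,"ay":0,"az":0.116,"hand":0},{"x":0,"y":0,"z":0,"ax":0,"ay":0,"az":0.116,"hand":0},{"x":0,"y":0,"z":0,"ax":0,"ay":0,"az":0.116,"hand":0},{"x":0,"y":0,"z":0,"ax":0,"ay":0,"az":0.116,"hand":0},{"x":0,"y":0,"z":0,"ax":0,"ay":0,"az":0.116,"hand":0}]'
python3 -m inch '[{"x":0,"y":0,"z":0,"ax":0,"ay":0,"az":0.116,"hand":0},{"x":0,"y":0,"z":0,"ax":0,"ay":0,"az":0.116,"hand":0},{"x":0,"y":0,"z":0,"ax":0,"ay":0,"az":0.116,"hand":0},{"x":0,"y":0,"z":0,"ax":0,"ay":0,"az":0.116,"hand":0},{"x":0,"y":0,"z":0,"ax":0,"ay":0,"az":0,"hand":0}]'
python3 - <<'E'
from d import *
b=back(S,((465+.5)/5.6-.5+190,(122+.5)/5.6-.5+190),.068);print('scene barrel',b)
delta((.5073,-.2233,.16),down(-.282+np.pi/2))
delta((.5073,-.2233,.16),down(-.282-np.pi/2))
print(read_state()['qpos'].round(2))
import cv2
c=capture("top")["img"][:,:,::-1][150:310,140:340]
cv2.imwrite("pics/top3.png",cv2.convertScaleAbs(cv2.resize(c,None,fx=4,fy=4 ,interpolation=cv2.INTER_CUBIC)[:600],alpha=1.6))
c=capture("scene")["img"][:,:,::-1][170:350,300:500]
cv2.imwrite("pics/scene3.png",cv2.convertScaleAbs(cv2.resize(c,None,fx=3.3,fy=3.3 ,interpolation=cv2.INTER_CUBIC)[:600],alpha=1.6))
E
```

```text
time_s: 8.88
position: [0.4965, 0.2093, 0.2011]
eef_rot: [-3.125, -0.291, -0.01]
wrist_force: [-0.1, 0.0, 0.3]
opening: 0.0868
time_s: 9.3
position: [0.4965, 0.2094, 0.2011]
eef_rot: [-3.108, 0.432, -0.009]
wrist_force: [0.8, -0.6, 0.2]
opening: 0.0869
scene barrel [ 0.50418399 -0.22247964  0.068     ]
t 9.3 pos [0.4965 0.2094 0.2011] F [ 0.8 -0.6  0.2] open 0.0869
dist along tool now (mm) [128.2 413.5  39.8] rotvec [-0.005 -0.005  0.006] after turn (mm) [130.8 412.6  41.1]
t 9.3 pos [0.4965 0.2094 0.2011] F [ 0.8 -0.6  0.2] open 0.0869
dist along tool now (mm) [128.2 413.5  39.8] rotvec [-0.005 -0.005  0.006] after turn (mm) [130.8 412.6  41.1]
[0.25 0.04 1.8  0.   1.29 2.1 ]
```

View pics/scene3.png

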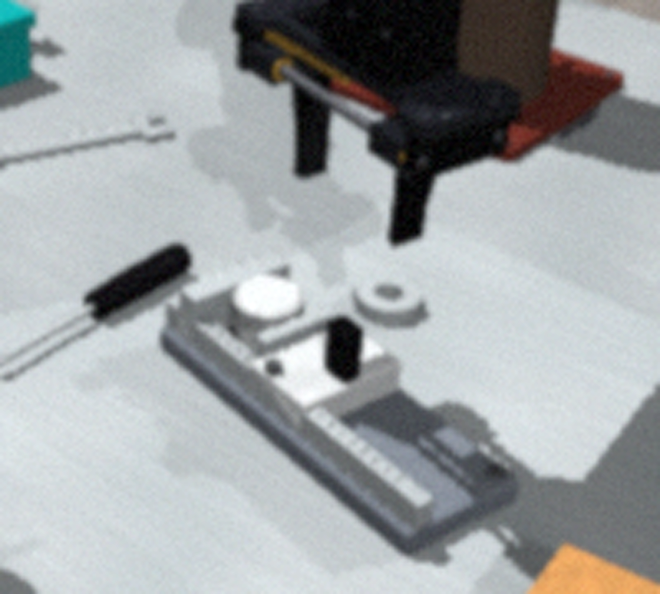

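The caliper stays shut on the upright piston (scene crop (267,300)) and the hand is clear. Next, across to the grey readout.

```bash

python3 -m inch '[{"x":10,"y":30,"z":0,"ax":0,"ay":0,"az":0,"hand":0},{"x":10,"y":34,"z":0,"ax":0,"ay":0,"az":0,"hand":0},{"x":11,"y":35,"z":0,"ax":0,"ay":0,"az":0,"hand":0},{"x":11,"y":35,"z":0,"ax":0,"ay":0,"az":0,"hand":0},{"x":11,"y":35,"z":0,"ax":0,"ay":0,"az":0,"hand":0},{"x":11,"y":35,"z":0,"ax":0,"ay":0,"az":0,"hand":0},{"x":11,"y":35,"z":0,"ax":0,"ay":0,"az":0,"hand":0},{"x":11,"y":35,"z":0,"ax":0,"ay":0,"az":0,"hand":0},{"x":11,"y":35,"z":0,"ax":0,"ay":0,"az":0,"hand":0},{"x":11,"y":35,"z":0,"ax":0,"ay":0,"az":0,"hand":0}]'
python3 -m inch '[{"x":11,"y":35,"z":5,"ax":0,"ay":0,"az":0,"hand":0},{"x":9,"y":25,"z":5,"ax":0,"ay":0,"az":0,"hand":0},{"x":0,"y":8,"z":15,"ax":0,"ay":0,"az":0,"hand":0},{"x":0,"y":0,"z":15,"ax":0,"ay":0,"az":0,"hand":0},{"x":0,"y":0,"z":0,"ax":0,"ay":0,"az":0,"hand":0},{"x":0,"y":0,"z":0,"ax":0,"ay":0,"az":0,"hand":0}]'
python3 - <<'E'
from d import *
delta((.506,-.223,.067),down(-.282+np.pi/2))
print(read_state()['qpos'].round(2))
E
```

```text
time_s: 10.23
position: [0.5081, -0.1527, 0.2005]
eef_rot: [-3.109, 0.42, -0.01]
wrist_force: [0.1, 0.3, -0.4]
opening: 0.0869
time_s: 10.73
position: [0.5088, -0.2212, 0.1592]
eef_rot: [-3.107, 0.423, -0.006]
wrist_force: [-0.2, -0.4, 0.5]
opening: 0.0869
t 10.73 pos [ 0.5088 -0.2212  0.1592] F [-0.2 -0.4  0.5] open 0.0869
dist along tool now (mm) [-2.5  3.  92.2] rotvec [-0.006 -0.003  0.012] after turn (mm) [-2.2  2.5 92.2]
[-0.56  0.13  1.79  0.01  1.22  1.28]
```

```bash

python3 -m inch '[{"x":-2,"y":2,"z":10,"ax":-0.005,"ay":-0.003,"az":0.012,"hand":0},{"x":0,"y":0,"z":15,"ax":0,"ay":0,"az":0,"hand":0},{"x":0,"y":0,"z":15,"ax":0,"ay":0,"az":0,"hand":0},{"x":0,"y":0,"z":5,"ax":0,"ay":0,"az":0,"hand":0},{"x":0,"y":0,"z":0,"ax":0,"ay":0,"az":0,"hand":0}]'
python3 - <<'E'
from d import *
delta((.506,-.223,.067),down(-.282+np.pi/2))
for n in("scene","top"):
    c=capture(n)["img"][:,:,::-1]
    c=c[150:290,360:520] if n=="top" else c[130:280,180:360]
    cv2.imwrite(f"pics/{n}4.png",cv2.convertScaleAbs(cv2.resize(c,None,fx=4,fy=4,interpolation=cv2.INTER_CUBIC),alpha=1.8))
E
```

```text
time_s: 11.15
position: [0.5066, -0.222, 0.114]
eef_rot: [-3.109, 0.443, -0.001]
wrist_force: [0.2, -0.2, 0.0]
opening: 0.0872
t 11.15 pos [ 0.5066 -0.222   0.114 ] F [ 0.2 -0.2  0. ] open 0.0872
dist along tool now (mm) [-0.3  1.1 47. ] rotvec [-0.001 -0.    -0.001] after turn (mm) [-0.3  1.1 47. ]
```

View pics/scene4.png

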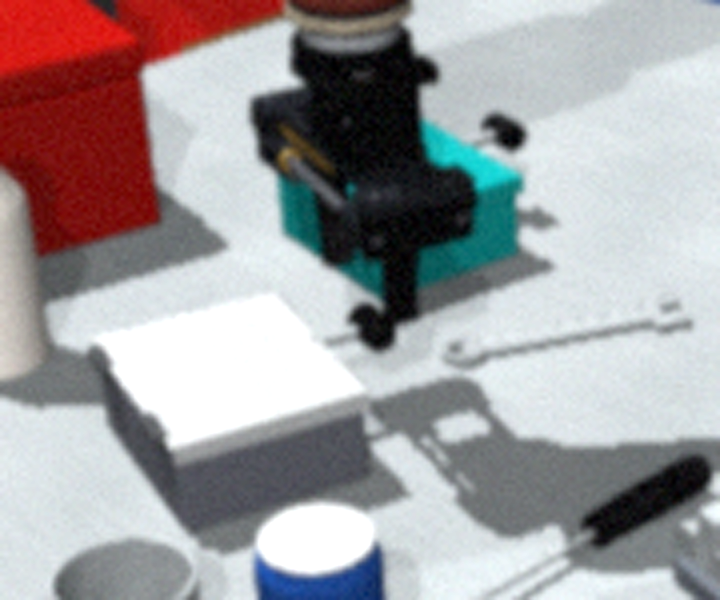

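View pics/top4.png

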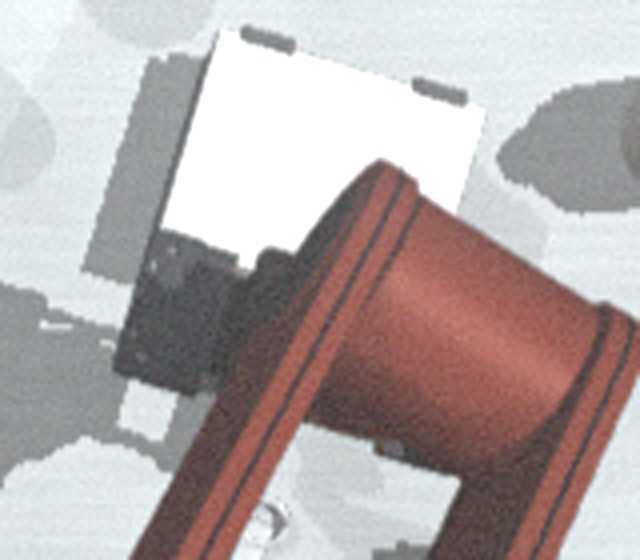

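The scene crop shows the grey cover's barrel at (372,328) and fingertips at (400,312) and (340,255), just above it and on either side. The turquoise box is behind and lower, out of the way. Descending.

```bash

python3 -m inch '[{"x":0,"y":1,"z":10,"ax":0,"ay":0,"az":0,"hand":0},{"x":0,"y":0,"z":12,"ax":0,"ay":0,"az":0,"hand":0},{"x":0,"y":0,"z":12,"ax":0,"ay":0,"az":0,"hand":0},{"x":0,"y":0,"z":11,"ax":0,"ay":0,"az":0,"hand":0},{"x":0,"y":0,"z":0,"ax":0,"ay":0,"az":0,"hand":0},{"x":0,"y":0,"z":0,"ax":0,"ay":0,"az":0,"hand":0}]'
python3 -m inch '[{"x":0,"y":0,"z":0,"ax":0,"ay":0,"az":0,"hand":1},{"x":0,"y":0,"z":0,"ax":0,"ay":0,"az":0,"hand":1},{"x":0,"y":0,"z":0,"ax":0,"ay":0,"az":0,"hand":1},{"x":0,"y":0,"z":0,"ax":0,"ay":0,"az":0,"hand":1},{"x":0,"y":0,"z":0,"ax":0,"ay":0,"az":0,"hand":1},{"x":0,"y":0,"z":0,"ax":0,"ay":0,"az":0,"hand":1},{"x":0,"y":0,"z":0,"ax":0,"ay":0,"az":0,"hand":1},{"x":0,"y":0,"z":0,"ax":0,"ay":0,"az":0,"hand":1},{"x":0,"y":0,"z":0,"ax":0,"ay":0,"az":0,"hand":1},{"x":0,"y":0,"z":0,"ax":0,"ay":0,"az":0,"hand":1}]' 20
python3 -m inch '[{"x":0,"y":0,"z":0,"ax":0,"ay":0,"az":0,"hand":1},{"x":0,"y":0,"z":0,"ax":0,"ay":0,"az":0,"hand":1},{"x":0,"y":0,"z":0,"ax":0,"ay":0,"az":0,"hand":1}]'
python3 - <<'E'
from d import *
delta((.506,-.223,.067),down(-.282+np.pi/2))
E
```

```text
time_s: 11.75
position: [0.5062, -0.2234, 0.0686]
eef_rot: [-3.109, 0.445, 0.0]
wrist_force: [-0.4, 0.4, 0.9]
opening: 0.0873
time_s: 12.58
position: [0.5074, -0.2229, 0.0701]
eef_rot: [-3.108, 0.445, -0.005]
wrist_force: [2.1, 5.2, 0.3]
opening: 0.0316
time_s: 12.83
position: [0.5075, -0.2229, 0.0701]
eef_rot: [-3.108, 0.445, -0.004]
wrist_force: [2.6, 5.0, 0.2]
opening: 0.0316
t 12.83 pos [ 0.5075 -0.2229  0.0701] F [2.6 5.  0.2] open 0.0316
dist along tool now (mm) [-1.4  0.5  3.1] rotvec [-0.002 -0.003 -0.002] after turn (mm) [-1.4  0.5  3.1]
```

```bash

python3 -m inch '[{"x":0.2,"y":0,"z":-9,"ax":0,"ay":0,"az":0,"hand":1},{"x":0.7,"y":0,"z":-9,"ax":0,"ay":0,"az":0,"hand":1},{"x":1.2,"y":0,"z":-8.9,"ax":0,"ay":0,"az":0,"hand":1},{"x":1.6,"y":0,"z":-8.9,"ax":0,"ay":0,"az":0,"hand":1},{"x":2.1,"y":0,"z":-8.8,"ax":0,"ay":0,"az":0,"hand":1},{"x":2.6,"y":0,"z":-8.6,"ax":0,"ay":0,"az":0,"hand":1},{"x":3,"y":0,"z":-8.5,"ax":0,"ay":0,"az":0,"hand":1},{"x":3.5,"y":0,"z":-8.3,"ax":0,"ay":0,"az":0,"hand":1},{"x":3.9,"y":0,"z":-8.1,"ax":0,"ay":0,"az":0,"hand":1},{"x":4.3,"y":0,"z":-7.9,"ax":0,"ay":0,"az":0,"hand":1}]'
cat > k.py <<'E'
from d import *
s=read_state();p=s['position'];a=-.282
h=np.array([.5068,-.223])+.172*np.array([np.cos(a),np.sin(a)])
d=h-p[:2];ux=d@[np.cos(a),np.sin(a)];uy=d@[-np.sin(a),np.cos(a)]
f=s['wrist_force']
print('to hinge',ux.round(4),uy.round(4),'up',(p[2]-.069).round(4),'ang',np.degrees(np.arctan2(p[2]-.069,ux)).round(1),'rad',np.hypot(ux,p[2]-.069).round(4),'F tool',R.from_rotvec(s['eef_rot']).inv().apply(f).round(1),'open',s['opening'].round(4))
import time
c=capture("scene")["img"][:,:,::-1][80:280,170:370]
cv2.imwrite(f"pics/k{s['time_s']:.2f}.png",cv2.convertScaleAbs(cv2.resize(c,None,fx=3,fy=3,interpolation=cv2.INTER_CUBIC),alpha=1.8));print(f"k{s['time_s']:.2f}.png")
E
python3 k.py
```

```text
time_s: 13.67
position: [0.5281, -0.2289, 0.1555]
eef_rot: [-3.107, 0.444, 0.001]
wrist_force: [0.5, 5.3, -3.0]
opening: 0.0318Traceback (most recent call last):
  File "k.py", line 6, in <module>
    print('to hinge',ux.round(4),uy.round(4),'up',(p[2]-.069).round(4),'ang',np.degrees(np.arctan2(p[2]-.069,ux)).round(1),'rad',np.hypot(ux,p[2]-.069).round(4),'F tool',R.from_rotvec(s['eef_rot']).inv().apply(f).round(1),'open',s['opening'].round(4))
                                                                                                                                                                                                                                     ^^^^^^^^^^^^^^^^^^
AttributeError: 'float' object has no attribute 'round'
```

```bash
sed -i "s/s\['opening'\].round(4)/s['opening']/" k.py; python3 k.py; ls pics|grep k1
```

```text
to hinge 0.1499 -0.0003 up 0.0865 ang 30.0 rad 0.1731 F tool [-1.  -5.2  3. ] open 0.03181224458361249
k13.67.png
k13.67.png
```

View pics/k13.67.png

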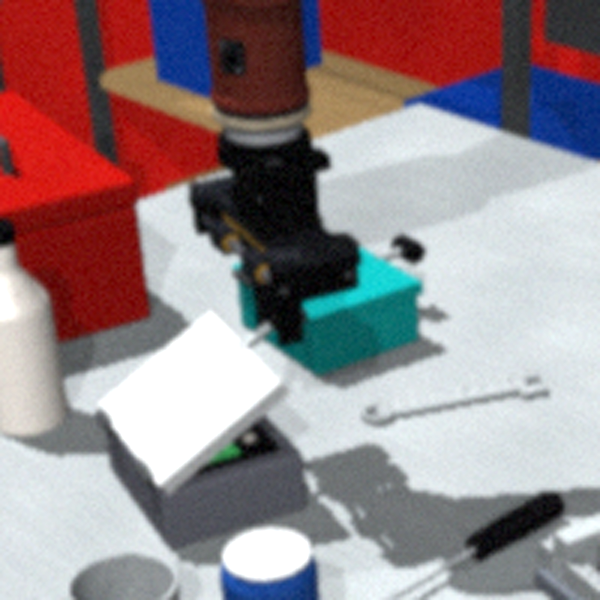

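The cover is about 30 degrees open, with the stalk at (260,333) running into the fingers. Continuing the arc.

```bash

python3 -m inch '[{"x":4.7,"y":0,"z":-7.7,"ax":0,"ay":0,"az":0,"hand":1},{"x":5.1,"y":0,"z":-7.4,"ax":0,"ay":0,"az":0,"hand":1},{"x":5.5,"y":0,"z":-7.1,"ax":0,"ay":0,"az":0,"hand":1},{"x":5.8,"y":0,"z":-6.9,"ax":0,"ay":0,"az":0,"hand":1},{"x":6.2,"y":0,"z":-6.5,"ax":0,"ay":0,"az":0,"hand":1},{"x":6.5,"y":0,"z":-6.2,"ax":0,"ay":0,"az":0,"hand":1},{"x":6.9,"y":0,"z":-5.8,"ax":0,"ay":0,"az":0,"hand":1},{"x":7.1,"y":0,"z":-5.5,"ax":0,"ay":0,"az":0,"hand":1},{"x":7.4,"y":0,"z":-5.1,"ax":0,"ay":0,"az":0,"hand":1},{"x":7.7,"y":0,"z":-4.7,"ax":0,"ay":0,"az":0,"hand":1}]'; python3 k.py
python3 -m inch '[{"x":0,"y":0,"z":0,"ax":0,"ay":0,"az":0,"hand":1},{"x":0,"y":0,"z":0,"ax":0,"ay":0,"az":0,"hand":1},{"x":0,"y":0,"z":0,"ax":0,"ay":0,"az":0,"hand":1},{"x":0,"y":0,"z":0,"ax":0,"ay":0,"az":0,"hand":1},{"x":0,"y":0,"z":0,"ax":0,"ay":0,"az":0,"hand":1},{"x":0,"y":0,"z":0,"ax":0,"ay":0,"az":0,"hand":1},{"x":0,"y":0,"z":0,"ax":0,"ay":0,"az":0,"hand":1},{"x":0,"y":0,"z":0,"ax":0,"ay":0,"az":0,"hand":1}]'; python3 k.py
```

```text
time_s: 14.55
position: [0.5891, -0.2466, 0.2192]
eef_rot: [-3.108, 0.444, -0.0]
wrist_force: [-0.6, 6.3, -2.4]
opening: 0.0315
to hinge 0.0863 -0.0002 up 0.1502 ang 60.1 rad 0.1732 F tool [-2.3 -5.8  2.4] open 0.03150315411621066
k14.55.png
time_s: 15.27
position: [0.5896, -0.2468, 0.2195]
eef_rot: [-3.108, 0.444, -0.004]
wrist_force: [0.4, 5.6, -0.8]
opening: 0.032
to hinge 0.0858 -0.0002 up 0.1505 ang 60.3 rad 0.1733 F tool [-1.2 -5.5  0.8] open 0.03196953309451114
k15.27.png
```

```bash
python3 - <<'E'
from d import *
c=capture("top")["img"][:,:,::-1];cv2.imwrite("pics/topf.png",cv2.convertScaleAbs(c,alpha=1.5))
c=capture("scene")["img"][:,:,::-1];cv2.imwrite("pics/scenef.png",cv2.convertScaleAbs(c,alpha=1.5))
# predicted cover far corners & near corners at 60deg in k-crop
a=-.282;h=np.array([.6720,-.2709,.068]);ux=np.array([np.cos(a),np.sin(a),0]);uy=np.array([-np.sin(a),np.cos(a),0]);uz=np.array([0,0,1.])
for th in(55,60,65):
    t=np.radians(th)
    for sy in(.077,-.077):
        P=h+.13*(-np.cos(t)*ux+np.sin(t)*uz)+sy*uy
        print(th,sy,((proj(S,P)-[170,80])*3).round(0))
E
```

```text
55 0.077 [227. 351.]
55 -0.077 [159. 280.]
60 0.077 [216. 347.]
60 -0.077 [148. 276.]
65 0.077 [203. 344.]
65 -0.077 [136. 273.]
```

View pics/k15.27.png

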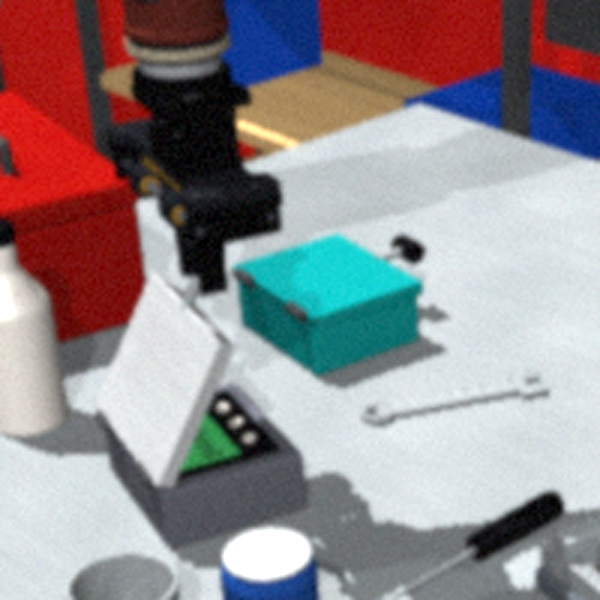

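View pics/topf.png

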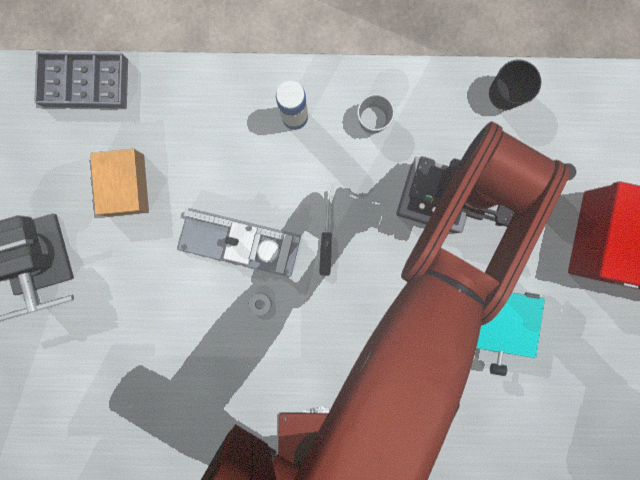

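View pics/scenef.png

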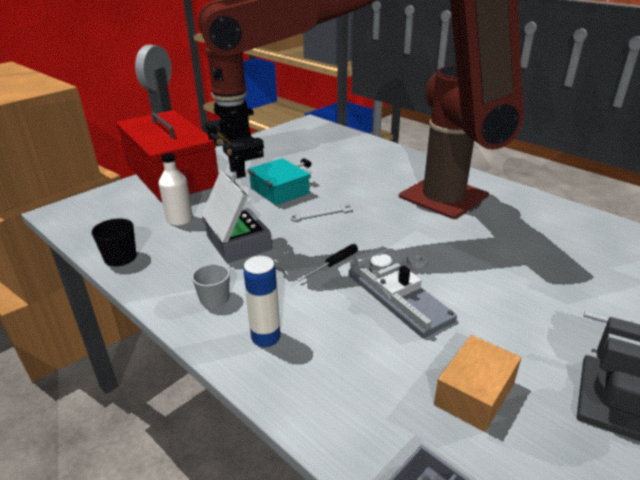

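```bash
python3 - <<'E'
from h import *
a=-.282;h=np.array([.6720,-.2709,.068]);ux=np.array([np.cos(a),np.sin(a),0]);uy=np.array([-np.sin(a),np.cos(a),0]);uz=np.array([0,0,1.])
off=np.array([190,190])
for r,sy in((.13,.077),(.13,-.077),(0,.077)):
    for n in (.003,-.006):
        print('shut',r,sy,n,((proj(S,h-r*ux+sy*uy+n*uz)-off+.5)*5.6).round(0))
im=cv2.imread('pics/scenef.png')[140:270,180:290]
im=cv2.resize(im,None,fx=5,fy=4.5,interpolation=cv2.INTER_CUBIC);im=cv2.resize(cv2.imread('pics/scenef.png')[150:265,180:290],None,fx=5,fy=5,interpolation=cv2.INTER_CUBIC)
for th,col in((54,(255,0,0)),(60,(0,0,255)),(66,(0,200,0))):
    t=np.radians(th);v=-np.cos(t)*ux+np.sin(t)*uz;n=np.sin(t)*ux+np.cos(t)*uz
    q=np.array([(proj(S,h+r*v+sy*uy+.003*n)-[180,150]+.5)*5 for r,sy in((0,.077),(.13,.077),(.13,-.077),(0,-.077))]).round().astype(int)
    cv2.polylines(im,[q],True,col,1)
cv2.imwrite('pics/ov.png',im)
E
```

```text
shut 0.13 0.077 0.003 [448. 213.]
shut 0.13 0.077 -0.006 [450. 230.]
shut 0.13 -0.077 0.003 [317.  74.]
shut 0.13 -0.077 -0.006 [319.  90.]
shut 0 0.077 0.003 [179. 291.]
shut 0 0.077 -0.006 [181. 309.]
```

View pics/ov.png

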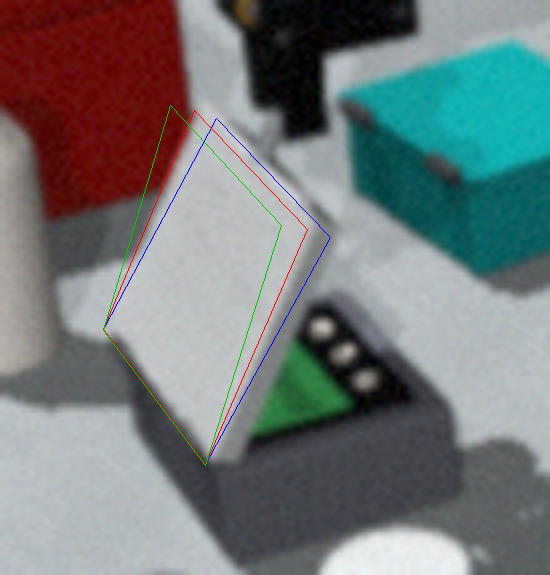

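The 60° outline (red) agrees with the cover to within about 2°, and the arc estimate is 60.3°. In the full views, the jaw is closed on the upright piston at top (268,250) and the bystanders are where they were. Handing in.

```bash
python3 -c "
from bench import *
print(hand_in());s=read_state();print(s['time_s'],s['position'],s['opening'],s['wrist_force'])"
```

```text
the job is handed in; nothing more can be done
None
the job is handed in; nothing more can be done
```

I slid the jaw shut on the piston and pressed it against the anvil. Then I raised the readout cover by its barrel grip to about 60° and handed the job in while still holding it. I used about 15 s of the 54 s; `hand_in()` gives no verdict.

- **Jaw:** I pushed it by the thumb post with about 13 N, roughly 11 N beyond its friction. Its travel worked out at about 0.084 m from the arm's position, which may be about 1 mm off. After I let go, the pictures show it still closed on the upright piston.
- **Cover:** the arm's position puts the cover at 60.3°. A 60° outline drawn on the camera picture agreed to within about 2°. The fingers were at 32 mm, the barrel's length, with the grip set to 20 N, and the cover was still over the last 0.7 s.
- **Other things on the bench:** the final pictures show the bystanders and the turquoise look-alike where they started.
- **Disagreements:** the two cameras differed by about 3 mm on the barrel's position, which I averaged. The turning radius came out at 173 mm instead of 172 mm. Together these put the cover angle off by less than 1°. No check failed.

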